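Charge the bench shaker and hold its dial at the third notch

TASK

With the scoop, tip at least three of the four white beads from the grey tray into the steel cup on the bench shaker, without spilling any on the bench or touching them with the fingers, then stand the scoop upright in the tray or on the bench and let go. Then press the shaker's spring-return dial lever down past two notches to the third (pointer at the three dots, short of the stop) and finish while still holding it there. Leave the tally counter alone.

Things in the scene. Friction and masses are not known exactly. Their poses are not given: they have to be found in the camera images.
- tray: Grey open tray, fixed, 208 x 78 mm outside, long along its x, which points roughly to the robot's right (world -y). Origin: centre of underside, z up. Inner floor 6 mm above the bench, inside 200 x 70 mm, wall tops 30 mm above the bench. Scoop stands in its +x (right) end, beads lie in its -x (left) end. Tray and shaker may swap sides (left/right).
- scoop: Aluminium scoop, about 90 g, upright black handle, loose in the tray's +x end, mouth to -x. Origin: at the sole under the handle; x from mouth to handle, z up. Handle: post 14 mm (x) x 28 mm (y), up to 105 mm above the sole. Floor 2 mm thick, x -85 to +12 mm. Side walls 24 mm high, x -60 to -10 mm, inside 59 mm wide in front, 47 mm behind; back wall 26 mm high at x -10 mm.
- bead_1: One of four like white glazed ceramic beads, smooth balls 20 mm in diameter, 16 g, loose in the -x end of the tray. Origin at its centre.
- bead_2: One of four like white glazed ceramic beads, smooth balls 20 mm in diameter, 16 g, loose in the -x end of the tray. Origin at its centre.
- bead_3: One of four like white glazed ceramic beads, smooth balls 20 mm in diameter, 16 g, loose in the -x end of the tray. Origin at its centre.
- bead_4: One of four like white glazed ceramic beads, smooth balls 20 mm in diameter, 16 g, loose in the -x end of the tray. Origin at its centre.
- shaker: Grey bench shaker, fixed. Housing 140 (x) x 110 (y) mm, top 100 mm above the bench; origin at the centre of its underside, z up, front face (toward the robot) at its x = -70 mm. A steel cup stands on its top, centred at x = 10 mm, y = 0; the dial is on its front face, its lever reaching out past its -y (right) side.
- cup_rim (a point): Centre of the cup's mouth, 150 mm above the bench; the cup is 90 mm across outside, 84 mm inside, 42 mm deep.
- cup_in (a point): Centre of the cup's inner floor, 108 mm above the bench.
- dial_turn (a joint): Dial lever: 0 at rest (pointing to the shaker's -y, 0.52 rad above level), grows as it is pressed down. Notches at 0.30, 0.60, 0.90 (0.38 rad below level), stop at 1.25. It clicks at each but stays at none: a spring always returns it. Takes 4 to 9 N on the paddle. Across from the lever a pointer rises past marks: thin dash (rest), one, two, three dots.
- dial_axis (a point): Point on the dial's turning axis, 75 mm above the bench, level with the middle of the paddle along the shaker's x. The axis is parallel to the shaker's x axis.
- tally_counter: Bystander: round tally counter, 50 x 61 x 17 mm, loose on the bench at the back, in the middle. Origin at the centre of its underside. Leave it alone.
- scoop_lip (a point): Middle of the scoop's bevelled front lip, at sole height, 85 mm in front of the handle's centre; the lip is 64 mm wide (3 mm play each side in the tray). Slid along the tray floor to the -x end wall it goes under the beads and they ride up into the scoop (push of up to about 20 N). Raising the lip some 20 degrees keeps them in; lowering it 30 to 45 degrees rolls them out.
- paddle (a point): Black round bar at the end of the dial lever, the place to press: 16 mm in diameter, 36 mm long along the shaker's x axis. Point at the middle of the bar, 90 mm from the dial axis; it moves with the lever (about 120 mm above the bench at rest, 42 mm at the third notch).
- dial: The dial with its lever and paddle (black disc 52 mm across on the shaker's front face, steel lever). Origin on the dial axis at the front face; it turns about the shaker's x axis.
There are look-alikes about, which are no part of the job. There is more than one size of the scoop; the one meant has the size given above.

How it is judged:
By the outcome, as a careful person would: the job done as asked, in the order asked, and still so for the second after the job is handed in, while the arm keeps its last pose, push and grip.
It also fails if it takes over 64 s, if anything falls off the work surface, if the arm or the gripper's body presses on something with over 40 N, if the wrist force passes 120 N, or if a joint passes its speed limit or range.

ROBOT

A 6-joint arm with a two-finger parallel gripper is mounted at the origin on a cart in front of the work surface, level with it; the furniture and walls round the work are solid. World frame = base frame: x ahead of the robot, y to its left, z up, the work surface at z = 0. Lengths are in m, angles in rad, forces in N, time in s.
With the tool pointing down it reaches from about 0.275 to 0.775 m from the base axis. Payload 14.6 kg.
Tool frame: the origin (TCP) lies at the very end of the fingers, on their centre line; the grasp point (between the pads) lies 19 mm behind it; z points along the fingers, y is the line along which they close (so a half turn about z gives the same grasp; the last joint's range is limited). The gripper opens to 85 mm and grips with 20 to 120 N. Pads are 22 mm wide; open, the fingers measure 114 mm over their backs; the gripper's body (76 mm by 85 mm) begins 54 mm behind the grasp point. The pads swing forward as they close: fully open they stand 13 mm farther back than shut.
Start: joints at [0.959, 0.263, -0.048, 1.259, 0, 1.415], TCP at [0.232, 0.471, 0.231] pointing down, gripper open.
Joint ranges: [-2.65, 2.65], [-0.89, 1.7], [-1.18, 1.37], [-2.13, 2.11], [-1.35, 1.29], [-3.14, 3.14]. Speed limits (rad/s): [1.89, 1.89, 2.57, 2.79, 3.14, 3.14].

INTERFACE

Orientations are given as a unit quaternion [w, x, y, z].
In Python, from cell import robot gives the robot as it stands. Calls block until the motion is done:
- robot.move_ptp(position, orientation): joint-space move of the TCP to a pose.
- robot.move_straight(position, rot=None, speed=0.15): straight line of the TCP; rot=None keeps the orientation; speed is the mean speed in m/s.
- robot.move_joints(angles): joint-space move.
- robot.move_gripper(opening, squeeze=None): opening from 0.0 (shut) to 1.0 (fully open); squeeze is the grip in N (None keeps the last); returns when the fingers have stopped.
- robot.wait(seconds).
- robot.ik(position, orientation): joint angles nearest the present ones, or None.
- robot.capture(name): name is "scene" or "top"; returns the picture (400x640x3 uint8, red, green, blue); there is no depth.
- robot.camera_params(name): a dict with "K" (3x3 intrinsics, pixels), "view" (4x4, takes a point from world to camera coordinates). Camera axes: x right, y up, looking along -z (the intrinsics and any distortion apply to the point x, -y, -z); pixel columns grow to the right and rows downward; lengths in m; the calibration is good to about 2 mm. A picture is of the moment at which its call begins. camera_params takes no time and is no camera call.
A pose or a line that the arm cannot do raises robot.Unreachable and nothing moves.
- robot.close_job(): hands the job in; it is judged then, once.
Trained networks look in the newest picture that a camera, given by its name, has taken for a name from the list of things; names that differ only in an ending like _2 or _b are one class to them, and where a whole thing is asked for, a point or a joint stands for the part that bears it (a point fixed in the world has none). Each returns a list of dicts, best first, with "score" (0 to 1); they miss things now and then, are a little off and sometimes report something else, mostly with a low value. They report only what shows in the picture. A call takes as long as a camera call. They do not tell look-alikes from the thing itself.
- robot.boxes_of(camera, query): "position" ([row, column] in pixels, amid what is visible of it).
- robot.regions_of(camera, query): "mask" (400x640 bool, what is visible of it) and "position" ([row, column] in pixels, amid what is visible of it).
- robot.place_of(camera, query): "position" ([row, column] in pixels: a listed point, or the origin of a listed thing).
Readings, each from a call of its own:
- robot.get_time_s(): time.
- robot.get_joint_pos(): joint angles.
- robot.get_dq(): joint speeds.
- robot.get_joint_efforts(): joint torques, N m.
- robot.get_tool_pos(): TCP position.
- robot.get_tool_rot(): TCP orientation.
- robot.get_contact_force(): force on the tool from outside, world axes, zero at the start.
- robot.get_moment(): the same for the moment, N m.
- robot.get_width(): opening from 0.0 (shut) to 1.0 (fully open).
- robot.get_grasp_force(): force on a finger pad.
Only numpy, scipy, OpenCV 4.12 (cv2) and the standard library are available. Lean on these libraries where they do the work, as an engineer would, in place of code of your own. Each camera call takes 0.05 s, during which the arm holds its last target. There are 200 camera calls.

## Working session

There is one attempt and no reset: what is moved stays moved. The work goes in short steps, each a Python script; the robot and the scene stay as the last script left them, time stands still between calls to the robot, and variables do not carry over. Pictures are saved under pics/ and viewed, at most 10 in all, crops included, and the job is handed in when it is done.

```bash
ls; mkdir -p pics
cat > h.py <<'E'
import numpy as np, cv2
from cell import robot
from scipy.spatial.transform import Rotation as R
def ray(cam,rc):
    p=robot.camera_params(cam);K=np.array(p["K"]);V=np.array(p["view"])
    d=np.linalg.inv(K)@[rc[1],rc[0],1]; d=V[:3,:3].T@(d*[1,-1,-1]); o=-V[:3,:3].T@V[:3,3]
    return o,d
def onz(cam,rc,z):
    o,d=ray(cam,rc); return o+d*(z-o[2])/d[2]
def proj(cam,P):
    p=robot.camera_params(cam);K=np.array(p["K"]);V=np.array(p["view"])
    P=np.atleast_2d(P); c=P@V[:3,:3].T+V[:3,3]; q=(c*[1,-1,-1])@K.T
    return (q[:,:2]/q[:,2:])[:,::-1]
def q(M): x=R.from_matrix(M).as_quat(); return [x[3],x[0],x[1],x[2]]
def save(cam,n): im=robot.capture(cam); cv2.imwrite(f"pics/{n}.png",im[:,:,::-1]); return im
E
python3 - <<'E'
from h import *
print(robot.camera_params("top"),robot.camera_params("scene"))
a=save("top","t0");b=save("scene","s0")
Z=dict(tray=0,scoop=.006,bead_1=.016,shaker=0,cup_rim=.15,dial=.075,paddle=.12,scoop_lip=.006,tally_counter=0,cup_in=.108,dial_axis=.075)
for cam in("top","scene"):
  for n,z in Z.items():
    for r in robot.place_of(cam,n): print(cam,n,round(r["score"],2),np.round(r["position"],1),np.round(onz(cam,r["position"],z),4))
E
```

```text
pics
{'K': array([[495.61390402,   0.        , 320.01106203],
       [  0.        , 495.61390402, 198.53070342],
       [  0.        ,   0.        ,   1.        ]]), 'view': array([[-8.99249228e-03, -9.99959447e-01, -4.89775174e-04,
        -1.68037536e-02],
       [ 9.96788000e-01, -9.00294874e-03,  7.95778229e-02,
        -5.63898531e-01],
       [-7.95790052e-02,  2.27400943e-04,  9.96828536e-01,
        -1.13085769e+00],
       [ 0.00000000e+00,  0.00000000e+00,  0.00000000e+00,
         1.00000000e+00]])} {'K': array([[394.65555654,   0.        , 320.08073258],
       [  0.        , 394.65555654, 195.07702101],
       [  0.        ,   0.        ,   1.        ]]), 'view': array([[ 0.7536493 , -0.65720257, -0.00987552, -0.42920936],
       [ 0.43289516,  0.48500605,  0.75984927, -0.32855953],
       [-0.4945852 , -0.57693493,  0.65002428, -0.65638951],
       [ 0.        ,  0.        ,  0.        ,  1.        ]])}
top tray 0.84 [194.2 238.8] [0.5776 0.1708 0.    ]
top scoop 0.97 [198.1 270.4] [0.5671 0.0952 0.006 ]
top bead_1 0.61 [184.9 223.4] [0.5984 0.2044 0.016 ]
top bead_1 0.
[... 1573 characters left out ...]
3 375.1] [ 0.4671 -0.2592  0.12  ]
scene scoop_lip 0.88 [214.3 242.7] [0.4578 0.1618 0.006 ]
scene scoop_lip 0.69 [186.6 276.6] [0.5842 0.1932 0.006 ]
scene scoop_lip 0.48 [183.5 269.6] [0.5779 0.2165 0.006 ]
scene tally_counter 0.71 [278.  343.7] [ 0.5133 -0.14    0.    ]
scene tally_counter 0.51 [207.  349.9] [0.6782 0.01   0.    ]
scene tally_counter 0.35 [175.8 275.4] [0.6139 0.2401 0.    ]
scene tally_counter 0.32 [179.9 266.4] [0.5845 0.2418 0.    ]
scene cup_in 0.59 [236.7 358.5] [ 0.544  -0.1451  0.108 ]
scene dial_axis 0.94 [284.7 336.7] [ 0.4516 -0.1828  0.075 ]
scene dial_axis 0.64 [237.9 360.2] [ 0.5678 -0.129   0.075 ]
scene dial_axis 0.61 [279.2 342.6] [ 0.4683 -0.181   0.075 ]
```

View pics/t0.png

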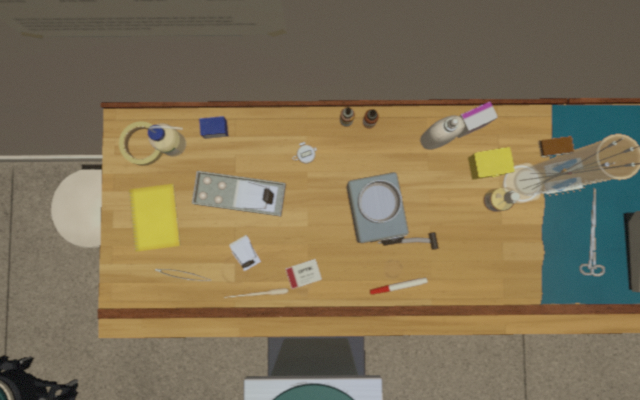

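View pics/s0.png

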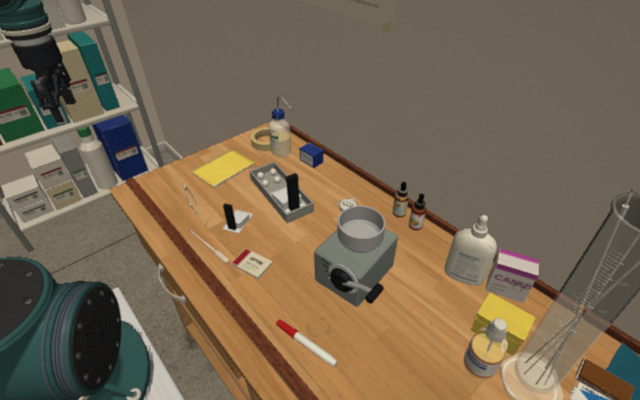

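Run:
```python
from h import *
a=cv2.imread("pics/t0.png")[135:275,180:480]; cv2.imwrite("pics/c0.png",cv2.resize(a,(800,373),interpolation=cv2.INTER_CUBIC))
```

```text
(no output)
```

View pics/c0.png

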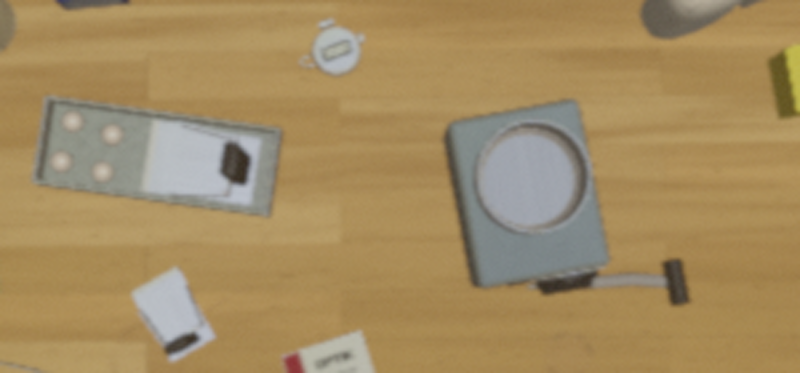

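The tray (crop corners about (46,97), (281,128), (268,215), (36,183)) holds the right scoop, with the beads in its left end. The smaller scoop at top-image pixel (244,250) is a look-alike. The shaker is on the right, with its lever towards the front right.

Run:
```python
from h import *
f=lambda x,y,z:onz("top",(135+y/2.6667-.3,180+x/2.6667-.3),z)
T=np.array([f(*p,.03) for p in((46,97),(281,128),(268,215),(36,183))])
S=np.array([f(*p,.1) for p in((450,122),(577,100),(608,262),(478,286))])
H=f(236,162,.111)
print("tray",T.mean(0),"len",np.linalg.norm(T[1]-T[0]),np.linalg.norm(T[2]-T[3]),np.linalg.norm(T[0]-T[3]))
ex=(T[1]-T[0]+T[2]-T[3]);print("tray yaw",np.arctan2(ex[1],ex[0]))
sx=(S[0]-S[3]+S[1]-S[2]);print("sh",S.mean(0),"yaw",np.arctan2(sx[1],sx[0]),np.linalg.norm(S[0]-S[3]),np.linalg.norm(S[0]-S[1]))
print("handle top",H)
P=f(677,282,.128);print("bar top",P)
# network masks
robot.capture("top")
for n in("tray","scoop"):
  for r in robot.regions_of("top",n)[:2]:
    c=cv2.minAreaRect(np.argwhere(r["mask"]).astype(np.float32)[:,::-1]);print(n,r["score"],c)
M=R.from_quat(np.roll(robot.get_tool_rot(),-1)).as_matrix();print(M.round(2))
```

```text
tray [0.57752542 0.1658805  0.03      ] len 0.20660961352863183 0.20308487172330017 0.07541837186059426
tray yaw -1.7142081010900687
sh [ 0.53857193 -0.14689588  0.1       ] yaw 0.1607463895601571 0.13514632241054117 0.10542555923194578
handle top [0.56430516 0.08941764 0.111     ]
bar top [ 0.46488231 -0.25942694  0.128     ]
tray 0.65 ((238.97999572753906, 193.13998413085938), (90.79251861572266, 34.223968505859375), 8.130102157592773)
tray 0.32 ((221.5, 185.0), (6.0, 5.0), 90.0)
scoop 0.96 ((255.52703857421875, 195.8378448486328), (41.09974670410156, 27.454631805419922), 9.462323188781738)
scoop 0.93 ((244.88462829589844, 252.92306518554688), (30.512540817260742, 20.71379852294922), 60.2551155090332)
[[-0.9   0.44 -0.  ]
 [ 0.44  0.9  -0.  ]
 [-0.   -0.   -1.  ]]
```

```bash
cat >> h.py <<'E'
TC=np.array([.5775,.166,0]); TY=-1.713; LIP=np.array([-.085,0,0])
CUP=np.array([.549,-.147,.15]); HG=.058
tx=np.array([np.cos(TY),np.sin(TY),0])
def Rs(yaw,pitch): return R.from_euler("z",yaw).as_matrix()@R.from_euler("y",pitch).as_matrix()
def G(kind):
    z=np.array([0,0,-1.]); y={"A":[0,1,0],"A-":[0,-1,0],"B":[1,0,0],"B-":[-1,0,0]}[kind]; y=np.array(y,float)
    return np.column_stack([np.cross(y,z),y,z])
def tcp(yaw,pitch,anchor,at,kind):
    """tool pose that puts scoop-frame point `anchor` at world point `at`"""
    M=Rs(yaw,pitch); o=np.array(at)-M@np.array(anchor)
    return list(o+M@[0,0,HG-.019]), q(M@G(kind))
E
python3 - <<'E'
from h import *
lo=[-2.65,-.89,-1.18,-2.13,-1.35,-3.14];hi=[2.65,1.7,1.37,2.11,1.29,3.14]
def mg(j): return None if j is None else (round(float(min(np.min(np.array(j)-lo),np.min(np.array(hi)-j))),2),np.round(j,2))
d=np.deg2rad
for k in("A","A-","B","B-"):
  print(k,"pick",mg(robot.ik(*tcp(TY,0,[0,0,0],TC+tx*.074+[0,0,.006],k))),"end",mg(robot.ik(*tcp(TY,d(20),[.012,0,0],TC+tx*-.003+[0,0,.008],k))))
  for yo in range(-180,180,30):
    yaw=d(yo); x=np.array([np.cos(yaw),np.sin(yaw),0])
    at=CUP+x*.015+[0,0,.010]
    r=[mg(robot.ik(*tcp(yaw,d(p),LIP,at,k))) for p in(0,-42)]+[mg(robot.ik(*tcp(yaw,d(20),LIP,at+[0,0,.05],k)))]
    if all(a is not None for a in r): print("  ",yo,[a[0] for a in r],r[0][1],r[1][1])
E
```

```text
A pick (0.91, array([ 0.02,  0.46, -0.27,  0.84,  0.  ,  1.73])) end (0.86, array([-0.02,  0.46, -0.32,  0.74,  0.35,  1.7 ]))
   -150 [0.95, 0.18, 0.86] [-0.57  0.24 -0.17  1.16  0.    2.05] [-0.24  0.7   0.48  1.93 -0.48  2.53]
   -120 [0.91, 0.57, 0.81] [-0.59  0.32 -0.06  1.2   0.    1.51] [-0.17  0.52  0.19  1.54 -0.68  2.03]
   -90 [0.86, 0.63, 0.53] [-0.56  0.41  0.08  1.25  0.    1.01] [-0.16  0.3  -0.17  0.96 -0.72  1.35]
   -60 [0.81, 0.71, 0.28] [-0.5   0.48  0.2   1.3   0.    0.55] [-0.23  0.11 -0.47  0.44 -0.51  0.67]
   -30 [0.78, 0.56, 0.09] [-0.42  0.52  0.28  1.33  0.    0.1 ] [-0.37  0.01 -0.62  0.21 -0.1   0.12]
   0 [0.78, 0.58, 0.11] [-0.35  0.52  0.28  1.33  0.   -0.35] [-0.53  0.02 -0.6   0.29  0.35 -0.41]
   30 [0.81, 0.63, 0.33] [-0.28  0.48  0.2   1.3   0.   -0.8 ] [-0.64  0.14 -0.4   0.69  0.66 -1.04]
   60 [0.86, 0.56, 0.62] [-0.24  0.41  0.08  1.25  0.   -1.28] [-0.66  0.36 -0.08  1.26  0.73 -1.75]
   90 [0.91, 0.38, 0.93] [-0.23  0.32 -0.06  1.2   0.   -1.8 ] [-0.61  0.56  0.24  1.73  0.58 -2.33]
   120 [0.76, 0.09, 0.82] [-0.28  0.24 -0.17  1.16  0.   -
[... 2774 characters left out ...]
[0.81, 0.71, 0.28] [-0.5   0.48  0.2   1.3   0.   -1.02] [-0.23  0.11 -0.47  0.44 -0.51 -0.9 ]
   -30 [0.78, 0.56, 0.09] [-0.42  0.52  0.28  1.33  0.   -1.47] [-0.37  0.01 -0.62  0.21 -0.1  -1.45]
   0 [0.78, 0.58, 0.11] [-0.35  0.52  0.28  1.33  0.   -1.92] [-0.53  0.02 -0.6   0.29  0.35 -1.98]
   30 [0.77, 0.53, 0.33] [-0.28  0.48  0.2   1.3   0.   -2.37] [-0.64  0.14 -0.4   0.69  0.66 -2.61]
   60 [0.29, 0.18, 0.47] [-0.24  0.41  0.08  1.25  0.   -2.85] [-0.66  0.36 -0.08  1.26  0.73  2.96]
   90 [0.23, 0.38, 0.04] [-0.23  0.32 -0.06  1.2   0.    2.91] [-0.61  0.56  0.24  1.73  0.58  2.38]
   120 [0.8, 0.09, 0.66] [-0.28  0.24 -0.17  1.16  0.    2.34] [-0.53  0.72  0.5   2.02  0.34  1.97]
```

Run:
```python
from h import *
k="B-"
at=TC+tx*.0735+[0,0,.006]
p,o=tcp(TY,0,[0,0,0],at,k)
robot.move_gripper(.65,120)
robot.move_ptp([p[0],p[1],.17],o)
robot.move_straight(p,speed=.12)
print("F",np.round(robot.get_contact_force(),2),robot.get_tool_pos())
robot.move_gripper(0.0,120)
print("w",robot.get_width(),robot.get_grasp_force(),"F",np.round(robot.get_contact_force(),2),"M",np.round(robot.get_moment(),2),robot.get_time_s())
save("top","t1")
for r in robot.place_of("top","scoop_lip"): print(r["score"],onz("top",r["position"],.006))
im=cv2.imread("pics/t1.png")[165:230,180:300];cv2.imwrite("pics/c1.png",cv2.resize(im,(800,433),interpolation=cv2.INTER_CUBIC))
```

```text
F [ 0.02  0.38 -0.2 ] [0.56750742 0.09329638 0.04563359]
w 0.14865873081798586 116.77455067634583 F [-1.09 -0.68  4.91] M [-0.03  0.27  0.05] 5.2583
```

View pics/c1.png

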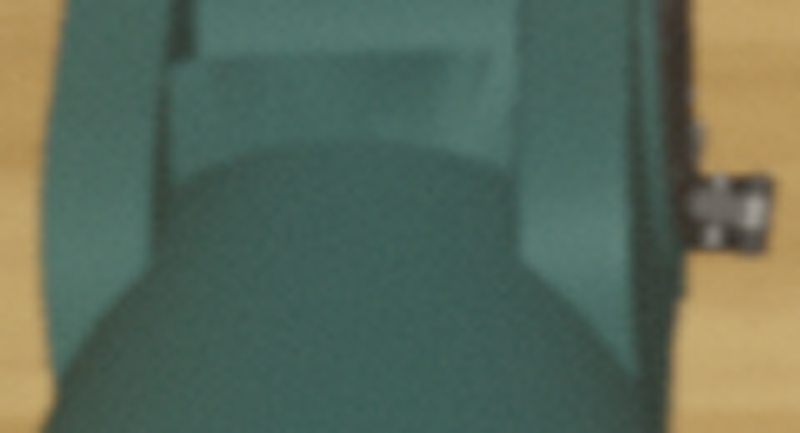

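Run:
```python
from h import *
k="B-"
z0=.006
def go(s,sp): robot.move_straight(tcp(TY,0,[0,0,0],TC+tx*s+[0,0,z0],k)[0],speed=sp)
def rep(s): 
    f=np.array(robot.get_contact_force()); print(round(s,4),f.round(1),"push",round(float(f@tx),1),"lat",round(float(f@[-tx[1],tx[0],0]),1)); return float(f@tx)
base=rep(.0734)
for s in (.045,.02,0.0,-.005): go(s,.08); rep(s)
s=-.005
while s>-.022:
    s-=.002; go(s,.04)
    if rep(s)>20: break
print(robot.get_tool_pos(),robot.get_time_s())
save("scene","s1")
im=cv2.imread("pics/s1.png")[120:240,200:340];cv2.imwrite("pics/c2.png",cv2.resize(im,(700,600),interpolation=cv2.INTER_CUBIC))
```

```text
0.0734 [-0.1  0.1  6.2] push -0.1 lat -0.1
0.045 [0.1 3.3 5.4] push -3.3 lat -0.4
0.02 [0.4 3.5 4.2] push -3.5 lat -0.1
0.0 [0.2 3.3 5.2] push -3.3 lat -0.3
-0.005 [ 0.3 -0.7  5.1] push 0.6 lat 0.3
-0.007 [ 0.9 -3.   5.4] push 2.8 lat 1.3
-0.009 [ 0.4 -3.3  7.5] push 3.2 lat 0.9
-0.011 [-0.5 -7.9  8.2] push 7.9 lat 0.6
-0.013 [ -2.5 -12.7  10.4] push 12.9 lat -0.7
-0.015 [ -4.2 -17.7  14.6] push 18.1 lat -1.6
-0.017 [ -8.2 -21.3  18.1] push 22.3 lat -5.1
[0.57915601 0.18011474 0.04565018] 8.4833
```

View pics/c2.png

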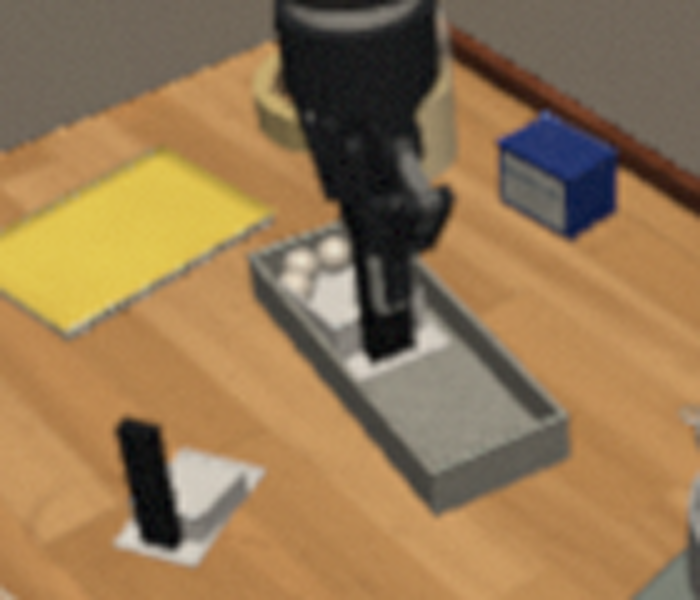

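The scoop is against the end wall. At least three beads (crop (300,262), (333,250), (296,282)) are on its floor near the lip. Next I raise the lip about the heel.

Run:
```python
from h import *
k="B-"; d=np.deg2rad
heel=[.012,0,0]
for a in (3,6,10,15,20,23):
    p,o=tcp(TY,d(a),heel,TC+tx*(-.0145+.012)+[0,0,.007],k)
    robot.move_straight(p,o,speed=.05)
    print(a,np.round(robot.get_contact_force(),1))
robot.wait(.5)
p,o=tcp(TY,d(23),heel,TC+tx*(-.0145+.012)+[0,0,.06],k); robot.move_straight(p,o,speed=.08)
print(robot.get_time_s(),np.round(robot.get_contact_force(),1))
save("scene","s2"); 
for r in robot.place_of("scene","bead_1"): print(round(r["score"],2),np.round(r["position"],0),np.round(onz("scene",r["position"],.08),3))
im=cv2.imread("pics/s2.png")[110:240,200:350];cv2.imwrite("pics/c3.png",cv2.resize(im,(690,600),interpolation=cv2.INTER_CUBIC))
```

```text
3 [-0.6  0.4 -0.9]
6 [ 0.4 -0.1 -2.4]
10 [ 0.4  0.7 -0.9]
15 [ 0.6  1.  -1.6]
20 [-0.9 -0.1 -1.7]
23 [ 0.4  0.3 -1.5]
11.3417 [ 0.1 -0.2 -1. ]
0.62 [281. 344.] [ 0.464 -0.187  0.08 ]
0.61 [167. 272.] [0.572 0.185 0.08 ]
0.47 [159. 259.] [0.567 0.237 0.08 ]
```

View pics/c3.png

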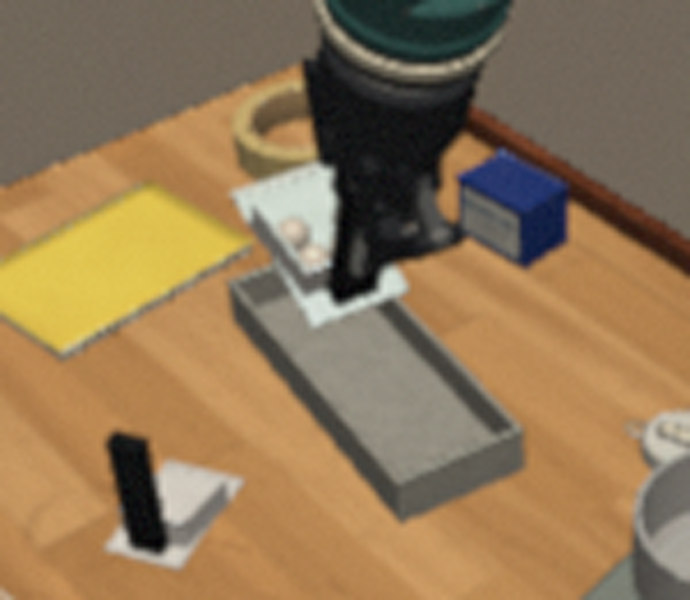

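Run:
```python
from h import *
k="B-"; d=np.deg2rad
at=CUP+tx*.015
cur=np.array(robot.get_tool_pos())
robot.move_straight([cur[0],cur[1],cur[2]+.11],speed=.15)
p,o=tcp(TY,d(23),LIP,at+[0,0,.075],k); robot.move_straight(p,o,speed=.2)
p,o=tcp(TY,d(12),LIP,at+[0,0,.035],k); robot.move_straight(p,o,speed=.1)
p,o=tcp(TY,d(3),LIP,at+[0,0,.012],k); robot.move_straight(p,o,speed=.08)
print(robot.get_time_s(),np.round(robot.get_contact_force(),1))
for a in (-4,-10,-20,-32,-43):
    p,o=tcp(TY,d(a),LIP,at+[0,0,.012],k); robot.move_straight(p,o,speed=.05)
robot.wait(.5)
print(robot.get_time_s(),np.round(robot.get_contact_force(),1))
# level, then lift
p,o=tcp(TY,d(-43),LIP,at+[0,0,.06],k); robot.move_straight(p,o,speed=.15)
p,o=tcp(TY,0,LIP,at+[0,0,.11]+tx*.06,k); robot.move_straight(p,o,speed=.15)
print(robot.get_time_s(),np.round(robot.get_contact_force(),1))
save("scene","s3"); 
for r in robot.place_of("scene","bead_1"): print(round(r["score"],2),np.round(r["position"],0),np.round(onz("scene",r["position"],.118),3))
```

```text
15.2667 [-0.4  0.3 -2. ]
18.0083 [ 0.5 -0.2 -1.3]
19.375 [ 0.1 -0.9 -0.6]
0.53 [222. 357.] [ 0.563 -0.123  0.118]
0.45 [228. 357.] [ 0.552 -0.133  0.118]
0.38 [225. 345.] [ 0.539 -0.112  0.118]
```

View pics/s3.png

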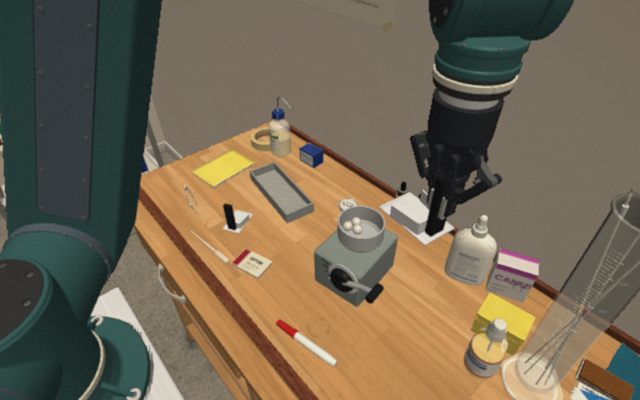

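Beads are visible in the cup around (355,226), with the bench and tray clear. Next I stand the scoop on the bench between the tray and the shaker.

Run:
```python
from h import *
k="B-"
at=np.array([.49,-.033,0]); O=[0,0,0]
p,o=tcp(TY,0,O,at+[0,0,.20],k); robot.move_straight(p,o,speed=.25)
robot.move_straight(tcp(TY,0,O,at+[0,0,.008],k)[0],speed=.15)
z=.006
while z>-.006:
    robot.move_straight(tcp(TY,0,O,at+[0,0,z],k)[0],speed=.03)
    f=robot.get_contact_force()[2]; print(round(z,4),round(f,1),end=" ")
    if f>3: break
    z-=.001
print(robot.get_moment(),robot.get_tool_pos())
robot.move_gripper(.35,20)
robot.wait(.2)
p=robot.get_tool_pos(); robot.move_straight([p[0],p[1],p[2]+.13],speed=.15)
print(robot.get_time_s())
robot.move_gripper(0.0,40)
# shaker front-right waypoint, clear of the views
b=np.array([.466,-.259,.20])
sy=np.array([-np.sin(.161),np.cos(.161),0]); Zt=np.array([0,0,-1.])
M=np.column_stack([np.cross(sy,Zt),sy,Zt])
c=[q(M),q(M@np.diag([-1,-1,1]))]
J=[robot.ik(list(b),x) for x in c]; print(J)
```

```text
0.006 -1.2 0.005 -0.4 0.004 -1.2 0.003 -0.5 0.002 -0.6 0.001 -1.1 0.0 6.8 [ 0.10193828  0.44890261 -0.0306575 ] [ 0.49028554 -0.03301936  0.03940064]
25.4583
[array([-0.66018131,  0.28833392, -0.09788156,  1.18458084,  0.        ,
       -0.82118131]), array([-0.66018131,  0.28833392, -0.09788156,  1.18458084,  0.        ,
        2.32041135])]
```

```bash
cat >> h.py <<'E'
SX=np.array([np.cos(.161),np.sin(.161),0]);SY=np.array([-np.sin(.161),np.cos(.161),0])
AX=np.array([.467,-.259,0])+SY*.078
def press(th,up=0.): a=.52-th; v=AX-SY*.09*np.cos(a); v[2]=.075+.09*np.sin(a)+.008+up; return list(v)
Zt=np.array([0,0,-1.]); QP=q(np.column_stack([np.cross(SY,Zt),SY,Zt]))
E
python3 - <<'E'
from h import *
p=robot.get_tool_pos(); robot.move_straight([p[0],p[1],.21],speed=.15)
robot.move_ptp(press(0,.06),QP)
print(press(0),robot.get_time_s())
a=save("top","t4");b=save("scene","s4")
for cam in("top","scene"):
  for n,z in dict(paddle=.12,bead_1=.118,scoop=0).items():
    for r in robot.place_of(cam,n): print(cam,n,round(r["score"],2),np.round(r["position"],0),np.round(onz(cam,r["position"],z),3))
A=a[150:270,260:460,::-1];B=b[160:310,270:420,::-1]
cv2.imwrite("pics/c4.png",np.hstack([cv2.resize(A,(500,400)),cv2.resize(B,(300,400))[:, :]]))
E
```

```text
[np.float64(0.4670166278605671), np.float64(-0.25910238472933445), np.float64(0.1277192124059363)] 27.1833
top paddle 0.55 [240. 432.] [ 0.466 -0.258  0.12 ]
top bead_1 0.62 [211. 383.] [ 0.528 -0.157  0.118]
top bead_1 0.44 [194. 368.] [ 0.564 -0.123  0.118]
top bead_1 0.39 [204. 372.] [ 0.543 -0.132  0.118]
top bead_1 0.37 [206. 364.] [ 0.539 -0.117  0.118]
top scoop 0.88 [232. 326.] [ 0.486 -0.034  0.   ]
top scoop 0.57 [262. 251.] [0.416 0.142 0.   ]
scene paddle 0.93 [292. 372.] [ 0.462 -0.258  0.12 ]
scene paddle 0.63 [195. 278.] [0.492 0.049 0.12 ]
scene bead_1 0.54 [226. 344.] [ 0.536 -0.112  0.118]
scene scoop 0.81 [253. 304.] [ 0.496 -0.031  0.   ]
scene scoop 0.62 [225. 233.] [0.422 0.151 0.   ]
scene scoop 0.53 [291. 377.] [ 0.541 -0.209  0.   ]
scene scoop 0.24 [235. 356.] [ 0.621 -0.067  0.   ]
```

View pics/c4.png

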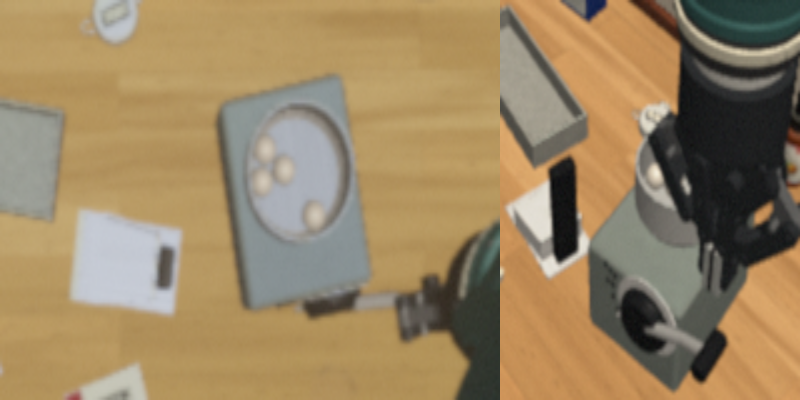

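All four beads are in the cup and the scoop is standing upright and free. Next I press the lever.

Run:
```python
from h import *
robot.move_straight(press(0,.008),QP,speed=.1)
ang=lambda:.52-np.arcsin((robot.get_tool_pos()[2]-.083)/.09)
for th in (0,.15,.3,.45,.6,.7,.8,.87,.91,.94):
    robot.move_straight(press(th),QP,speed=.06)
    a=ang(); print(th,round(a,3),np.round(robot.get_contact_force(),1))
    if a>.915: break
robot.wait(.3); print(round(ang(),3),robot.get_time_s())
b=save("scene","s5")
for r in robot.place_of("scene","paddle"): print(r["score"],r["position"])
print(proj("scene",np.array(press(th))-[0,0,.008]))
cv2.imwrite("pics/c5.png",cv2.resize(b[220:320,300:425,::-1],(750,600),interpolation=cv2.INTER_CUBIC))
```

```text
0 -0.002 [-0.6  0.6  0.4]
0.15 0.146 [-0.4 -3.3  7.1]
0.3 0.295 [ 0.3 -3.5  6.8]
0.45 0.444 [ 0.6 -3.7  5.5]
0.6 0.596 [ 0.6 -2.2  5.2]
0.7 0.693 [-1.3 -3.7  6.9]
0.8 0.796 [-0.5 -1.2  4.8]
0.87 0.866 [-0.7 -0.9  4.9]
0.91 0.904 [-1.5 -1.8  6.7]
0.94 0.933 [-1.9 -3.1  7.8]
0.932 31.6917
0.74 [319.4, 374.8]
0.53 [194.7, 281.7]
[[319.7593794  373.25571788]]
```

View pics/c5.png

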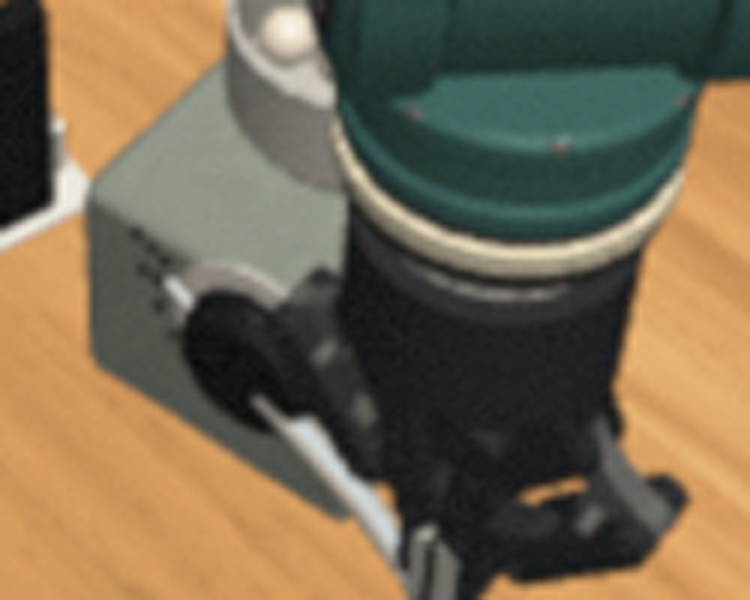

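The pointer at (178,292) lines up with the outermost row of three dots. That agrees with the lever angle of about 0.93 computed from the tool height.

```bash
python3 -c "
from h import *
print(robot.close_job())"
```

```text
the job is handed in; nothing more can be done
None
```

The job is handed in at about 32 s: all four beads are in the cup, the scoop stands upright on the bench between the tray and shaker, and the lever is held at about 0.93 rad, at the three dots (third notch 0.90, stop 1.25).

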